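Refit the dispensing wheel of a gumball machine

TASK

The gumball machine on the stall counter has been cleared of a jam: put its yellow dispensing wheel back. Lift the wheel by its orange grip, lower it level over the drive shaft in the pan, and, pressing only lightly, turn it slowly until its slots drop over the shaft's cross pin and it lies flat on the pan; then turn it on anticlockwise (seen from above), driving the stiff shaft, until one of its pockets stands squarely over the chute hole. Be gentle with the mechanism throughout, let go of the wheel, and leave the drink bottle, tin, lid and screwdriver where they are.

Things in the scene. Friction and masses are not known exactly. Their poses are not given: they have to be found in the camera images.
- wheel: yellow plastic dispensing wheel, loose, flat on the counter, 0.13 to 0.21 kg: a disc 110 mm across, 20 mm thick, with four round pockets (28 mm wide) cut into its edge, centred 40 mm from the axis on its +x, +y, -x and -y axes. Origin: centre of the underside; z up. An orange block grip stands on top (grip); bore and slots underneath (bore)
- grip (a point): on the wheel's axis, 44 mm above its underside, axes as the wheel's: the height to take the orange grip at. The block is 46 mm long (wheel's x), 28 mm wide between its flat sides (wheel's y), from 20 to 58 mm above the underside. Take it from above with the fingers across the 28 mm
- bore (a point): on the wheel's axis, at its underside: mouth of a round bore 11 mm wide (10.7 mm at the mouth) going 30 mm up. Four slots cross the underside, one from the bore towards each pocket, 7.6 mm wide, 11 mm deep, reaching out 19 mm from the axis. Axes as the wheel's
- pocket0 (a point): point on the wheel's underside at the centre of its pocket on the wheel's +x axis, 40 mm from the axis
- pocket1 (a point): the same for the pocket on the wheel's +y axis
- pocket2 (a point): the same for the pocket on the wheel's -x axis
- pocket3 (a point): the same for the pocket on the wheel's -y axis
- machine: red gumball machine with its globe off, fixed to the counter, 190 x 190 mm at the foot; origin: centre of the foot, z up. Its top is a flat metal pan 150 mm above the counter, with a raised globe-seat ring (10 mm high, 150 mm inner diameter). The coin front is its +x side. A brass drive shaft stands upright in the middle of the pan (shaft_tip)
- shaft_tip (a point): top end of the drive shaft, 26 mm above the pan floor; the shaft is 9 mm thick, its last 6 mm tapered. Site axes are the machine's, they do not turn with the shaft. The shaft is stiff: about 0.22 N m turns it, light rubbing (10 N or so) does not. It stops 0.2 rad past the point where its pin points at the chute hole, and starts 0.4 to 1.1 rad short of that point
- pin_top (a point): on the shaft's axis, 9 mm above the pan floor: level of the top of the brass cross pin (6 mm thick, 34 mm end to end) through the shaft. Its direction differs each time and is not measured. A wheel not lined up rests on the pin, its underside here; it drops the 9 mm to the pan when two slots stand over the pin within about 3 degrees, so it fits every 90 degrees
- seat (a point): on the shaft's axis at the pan floor's level: where the centre of the wheel's underside comes when home. Axes as the machine's. Dropped home, the wheel needs 0.35 to 1.15 rad more anticlockwise until a pocket is over the chute. More than 60 N between wheel and machine (pressing, dropping, or forcing it against the shaft's stop) damages the mechanism
- chute (a point): centre of the chute hole (32 mm wide) at the level of the pan's floor, 40 mm from the shaft's axis on the machine's +x axis
- drink: small amber drink bottle with green cap, 42 mm wide, 115 mm high, standing; origin: centre of its underside. Leave alone
- tin: tin can, 66 mm wide, 55 mm high, standing; origin: centre of its underside. Leave alone
- lid: the machine's red dished lid with a round knob on top, 116 mm wide, 36 mm high; origin: centre of its underside. Leave alone
- driver: screwdriver with blue handle, 190 mm long, lying; origin near its middle. Leave alone
There are look-alikes about, which are no part of the job. Leave any blue or red look-alike of the wheel alone.

How it is judged:
On the way, in this order (a step that is already met when the one before it is completed fails the run):
1. the wheel's slots have gone over the cross pin: its underside within 6.5 mm of the pan floor (it rests at 9 mm when not lined up), centred on the shaft within 3 mm (z of wheel in the frame of seat below 0.0065 m and horizontal distance between wheel and seat below 0.003 m), for 0.1 s.
2. the wheel is home on the pan (within 3 mm) and turned so that one pocket is over the chute hole (centres within 5 mm) (z of wheel in the frame of seat below 0.003 m and horizontal distance between any of pocket0, pocket1, pocket2, pocket3 and chute below 0.005 m), for 0.1 s.
At the end, for the whole second after the job is handed in: The wheel lies at rest, level (within 0.06 rad), on the pan: underside within 3 mm of the pan floor, centred on the shaft within 3 mm, one pocket centre within 5 mm of the chute hole's centre, and the gripper has let go (all of step 2 and horizontal distance between wheel and seat below 0.003 m and angle between wheel's own z axis and vertical below 0.06 rad and linear speed of wheel below 0.01 m/s and contact force between the fingers and wheel below 0.1 N); the robot touches nothing.
It fails at once if the wheel is pressed or forced on the machine with more than 60 N (contact force between wheel and machine above 60 N).
It fails at once if the drink bottle is moved by more than 15 mm (distance of drink from where it was at the start of the episode above 0.015 m).
It fails at once if the tin is moved by more than 15 mm (distance of tin from where it was at the start of the episode above 0.015 m).
It fails at once if the lid is moved by more than 15 mm (distance of lid from where it was at the start of the episode above 0.015 m).
It fails at once if the screwdriver is moved by more than 15 mm (distance of driver from where it was at the start of the episode above 0.015 m).
It also fails if it takes over 72 s, if anything falls off the work surface, if the arm or the gripper's body presses on something with over 40 N, if the wrist force passes 120 N, or if a joint passes its speed limit or range.

ROBOT

A 6-joint arm with a two-finger parallel gripper is mounted at the origin on the work surface. World frame = base frame: x ahead of the robot, y to its left, z up, the work surface at z = 0. Lengths are in m, angles in rad, forces in N, time in s.
With the tool pointing down it reaches from about 0.3 to 0.775 m from the base axis. Payload 14.6 kg.
Tool frame: the origin (TCP) lies at the very end of the fingers, on their centre line; the grasp point (between the pads) lies ctrl.tcp_to_grasp behind it (ctrl.tcp_to_grasp is the distance from the TCP to the grasp point, in m); x points along the fingers, y is the direction in which the jaws open and shut, and the axes are right-handed (so a half turn about x gives the same grasp; the last joint's range is limited). The gripper opens to 94 mm and grips with 3 to 60 N. Pads are 16 mm wide; open, the fingers measure 119 mm over their backs; the gripper's body (75 mm by 177 mm) begins 78 mm behind the grasp point.
Start: joints at [-1.259, 0.3, 1.521, -0, 1.321, -0.067], TCP at [0.203, -0.511, 0.205] pointing down, gripper open.
Joint ranges: [-3.03, 3.03], [-0.79, 2.21], [0.23, 2.52], [-1.04, 4.18], [0, 3.07], [-2.55, 2.55]. Speed limits (rad/s): [2.22, 2.22, 2.57, 3.14, 3.14, 3.14].

INTERFACE

Orientations are given as [roll, pitch, yaw] about the fixed x, y, z axes, in that order (R = Rz(yaw) Ry(pitch) Rx(roll)).
In Python, from station import ctrl gives the robot as it stands.
- The arm moves only by the tool play_rows, never from a script. Its argument "increments" is a list that holds one entry, the list of rows, each a list of 5 numbers: the closure in counts, from 0 (fully open) to 255 (shut), then the shift along the tool's x, y, z in cm, then the turn about the tool's x in degrees. A call has 1 to 12 rows; each row shifts and turns the commanded pose from where the row before left it, along the tool's axes as they then stand; what a row does not reach is not made up. A row lasts 1/12 s, in which the tool goes at most 41.7 mm and 7.16 degrees, less where a joint would pass 70% of its speed; a pose out of reach is approached as far as the arm can. A call is refused whole if a number of a shift passes 4.17 or a number of a turn 7.16, either way. A call with a gripper value outside its range is refused whole. The fingers move at their own pace and stop on an object; "newtons" is the grip in N (left out, the last holds). Time passes only in rows, so rows that do not move let the fingers close. It gives the time, the measured TCP pose, the force and the opening at its end, in the units of the state.
- ctrl.get_obs(): the state, without advancing time (a new reading comes with each control period).
- ctrl.camera(name): name is "side" or "top" or "wrist"; returns the picture (384x512x3 uint8, red, green, blue); there is no depth.
- ctrl.calibration(name): a dict with "fx", "fy", "cx", "cy" (pixels), "rvec" (rotation vector, rad) and "tvec" (3), from world to camera coordinates, as OpenCV has them; the wrist camera has in their place "T_tool_cam" (4x4, takes a point from camera to tool coordinates, whose origin is the TCP and whose axes are the tool frame's). Camera axes: x right, y down, z forward; pixel columns grow to the right and rows downward; lengths in m; the calibration is good to about 2 mm. A picture is of the moment at which its call begins: read the wrist's pose just before it. calibration takes no time and is no camera call.
- ctrl.hand_in(): hands the job in, once; it reports no verdict.
The state is a dict: "time_s": time; "qpos": joint angles; "joint_vel": joint speeds; "tau": joint torques, N m; "ee_pos": TCP position; "eef_rot": TCP orientation; "force": force on the tool from outside, world axes, zero at the start; "moment": the same for the moment, N m; "grip_width": finger opening in m.
Only numpy, scipy, OpenCV 4.12 (cv2) and the standard library are available. Lean on these libraries where they do the work, as an engineer would, in place of code of your own. Each camera call takes 0.05 s, during which the arm holds its last target.

## Working session

There is one attempt and no reset: what is moved stays moved. The work goes in short steps, Python scripts to look and compute and a tool call to move; the robot and the scene stay as the last step left them, time stands still between calls to the robot, and variables do not carry over. Pictures are saved under pics/ and viewed, and the job is handed in when it is done.

Besides the shell and the picture viewer there is one more tool, called after "Emit:" as name([rows], argument=value, ...), one row to a line, values as JSON. play_rows: Moves the arm, as the interface text tells. Its arguments: {"type":"object","properties":{"increments":{"type":"array"},"newtons":{"type":"number"}},"required":["increments"]}

```bash
mkdir -p pics; ls
python3 - <<'E'
from station import ctrl
import cv2
o=ctrl.get_obs()
for k,v in o.items(): print(k,v)
print(ctrl.tcp_to_grasp)
for n in ("top","side","wrist"):
    print(n,ctrl.calibration(n))
    cv2.imwrite(f"pics/{n}0.png",ctrl.camera(n)[:,:,::-1])
E
```

```text
pics
time_s 0.0
qpos [-1.25856458e+00  3.00477396e-01  1.52157802e+00 -1.71934057e-05
  1.32072560e+00 -6.66131352e-02]
joint_vel [ 0.00215332 -0.00057017 -0.00012039 -0.00025125  0.00070303  0.00155938]
tau [-1.03034567e-03 -5.31807625e+01 -3.52737200e+01  7.06864544e-02
  2.42740806e-02 -8.43264411e-05]
ee_pos [ 0.20331962 -0.51074953  0.20488418]
eef_rot [-1.62339646  1.56960785  1.89704534]
force [-0.39477759  0.22103826  0.01229981]
moment [-0.00170456  0.01150552 -0.00057971]
grip_width 0.09429940200840504
0.0188
top {'fx': 431.1945743622122, 'fy': 431.1945743622122, 'cx': 251.18697090613438, 'cy': 197.03327837643698, 'rvec': array([ 2.2067743 , -2.1550548 ,  0.03921241]), 'tvec': array([0.01953405, 0.58854906, 1.64105714])}
side {'fx': 444.0924195499738, 'fy': 444.0924195499738, 'cx': 241.50355640669184, 'cy': 190.74613490464702, 'rvec': array([ 2.281699  , -0.21547609,  0.08497505]), 'tvec': array([-0.56100778,  0.18169702,  1.51447054])}
wrist {'fx': 268.9351644863352, 'fy': 268.9351644863352, 'cx': 254.54487430008243, 'cy': 189.36195844557696, 'T_tool_cam': array([[ 1.59532017e-03, -2.72057561e-01,  9.62279657e-01,
        -1.79406686e-01],
       [ 9.99997759e-01,  1.77318760e-03, -1.15653230e-03,
         4.25866683e-05],
       [-1.39165900e-03,  9.62279346e-01,  2.72059780e-01,
        -7.84544690e-02],
       [ 0.00000000e+00,  0.00000000e+00,  0.00000000e+00,
         1.00000000e+00]])}
```

View pics/top0.png

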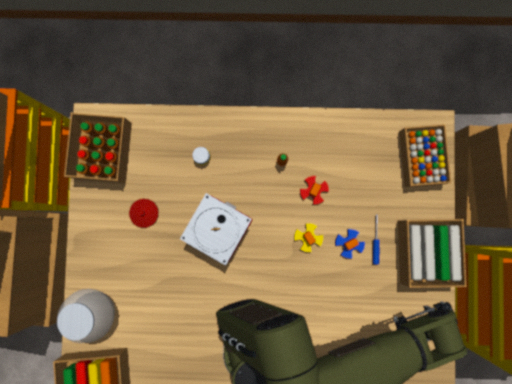

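View pics/side0.png

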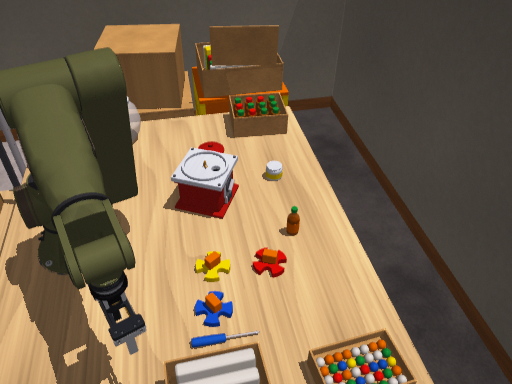

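View pics/wrist0.png

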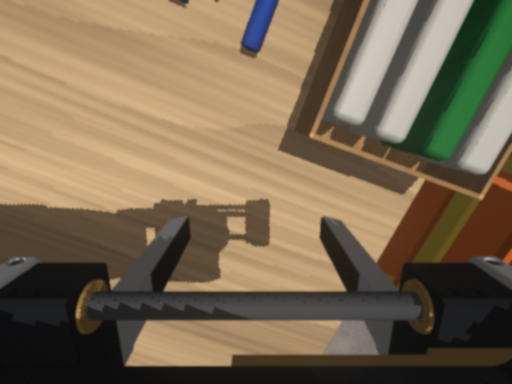

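Three things could be the wheel: yellow at top (309,237), red at (314,190) and blue at (350,243). The description says yellow. I'll crop in on it and on the machine.

Run:
```python
import cv2,numpy as np
a=cv2.imread("pics/top0.png");s=cv2.imread("pics/side0.png")
w=cv2.resize(a[212:262,285:335],None,fx=8,fy=8,interpolation=cv2.INTER_CUBIC)
m=cv2.resize(a[190:270,175:255],None,fx=5,fy=5,interpolation=cv2.INTER_CUBIC)
cv2.imwrite("pics/crop1.png",np.hstack([w,m]))
w=cv2.resize(s[242:292,188:238],None,fx=8,fy=8,interpolation=cv2.INTER_CUBIC)
m=cv2.resize(s[143:223,167:247],None,fx=5,fy=5,interpolation=cv2.INTER_CUBIC)
cv2.imwrite("pics/crop2.png",np.hstack([w,m]))
```

```text
(no output)
```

View pics/crop1.png

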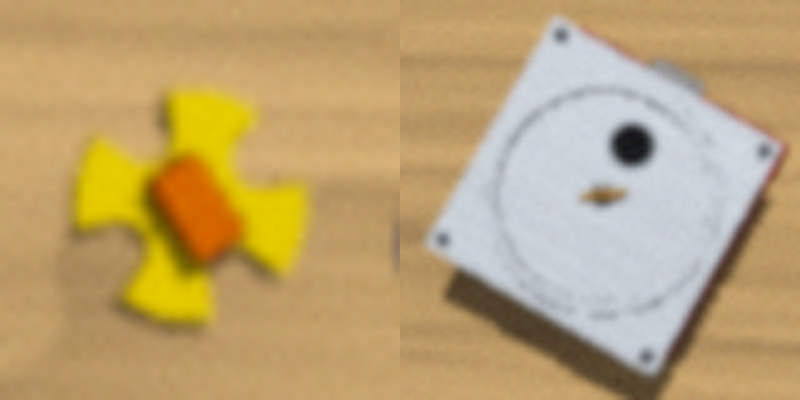

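View pics/crop2.png

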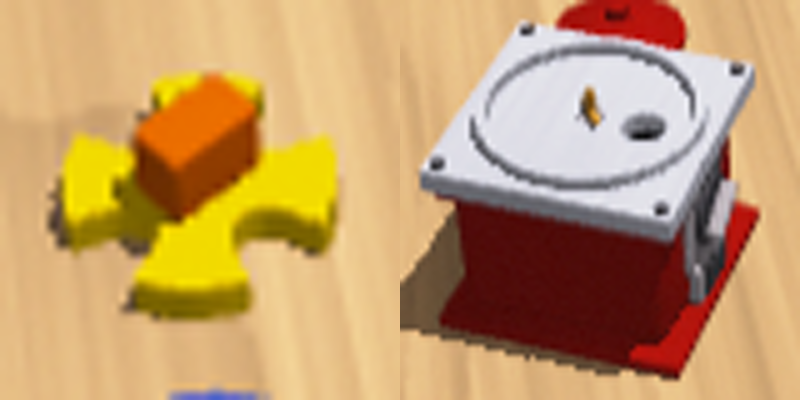

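```bash
cat > h.py <<'E'
import numpy as np,cv2
from scipy.spatial.transform import Rotation as R
from station import ctrl
def tool():
    o=ctrl.get_obs(); T=np.eye(4); T[:3,:3]=R.from_euler('xyz',o['eef_rot']).as_matrix(); T[:3,3]=o['ee_pos']; return T
def cam(name,T=None):
    c=ctrl.calibration(name)
    if name=='wrist': W=(tool() if T is None else T)@c['T_tool_cam']
    else:
        Q=np.eye(4);Q[:3,:3]=cv2.Rodrigues(c['rvec'])[0];Q[:3,3]=c['tvec'];W=np.linalg.inv(Q)
    return c,W
def ray(name,uv,z,T=None):
    c,W=cam(name,T); d=W[:3,:3]@np.array([(uv[0]-c['cx'])/c['fx'],(uv[1]-c['cy'])/c['fy'],1]); p=W[:3,3]
    return p+d*(z-p[2])/d[2]
def proj(name,P,T=None):
    c,W=cam(name,T); q=np.linalg.inv(W)@np.append(P,1); return np.array([c['fx']*q[0]/q[2]+c['cx'],c['fy']*q[1]/q[2]+c['cy']])
def snap(name,fn):
    T=tool(); im=ctrl.camera(name)[:,:,::-1].copy(); cv2.imwrite('pics/'+fn+'.png',im); np.save('pics/'+fn+'.npy',T); return T,im
def st():
    o=ctrl.get_obs(); T=tool()
    print('t',round(o['time_s'],2),'pos',o['ee_pos'].round(4),'F',o['force'].round(1),'w',round(o['grip_width'],4),'x',T[:3,0].round(3),'yang',round(np.degrees(np.arctan2(T[1,1],T[0,1])),2)); return o,T
E
python3 - <<'E'
from h import *
st(); T=tool(); print(T.round(3))
print('wheel',ray('top',(309,237.7),.02))
a=ray('top',(285+150/8,212+185/8),.058) # grip top corners
g=[ray('top',(285+x/8,212+y/8),.058) for x,y in((150,182),(190,152),(243,235),(205,265))]
print(np.array(g).round(4),np.mean(g,0))
print('mach',ray('top',(215.55,229.05),.15),'chute',ray('top',(221.4,219),.15))
print('side chute',ray('side',(167+243/5,143+126/5),.15),'side screws',np.mean([ray('side',(167+x/5,143+y/5),.15) for x,y in((127,30),(337,70),(262,208),(36,163))],0))
print([ray('side',(188+x/8,242+y/8),.058) for x,y in((134,130),(212,75),(257,115),(180,165))])
print('tin',ray('top',(201,157),.055),'drink',ray('top',(283,158),.115))
E
```

```text
t 0.15 pos [ 0.2033 -0.5108  0.205 ] F [ 0.   0.9 -0.2] w 0.0939 x [-0.     0.001 -1.   ] yang -68.3
[[-0.     0.37  -0.929  0.203]
 [ 0.001 -0.929 -0.37  -0.511]
 [-1.    -0.001 -0.     0.205]
 [ 0.     0.     0.     1.   ]]
wheel [ 0.43776817 -0.1905063   0.02      ]
[[ 0.4495 -0.1666  0.058 ]
 [ 0.4638 -0.1849  0.058 ]
 [ 0.426  -0.2101  0.058 ]
 [ 0.4117 -0.1927  0.058 ]] [ 0.43774616 -0.18855989  0.058     ]
mach [0.46418015 0.15344844 0.15      ] chute [0.50008858 0.13377916 0.15      ]
side chute [0.50285558 0.13135914 0.15      ] side screws [0.46786815 0.15123763 0.15      ]
[array([ 0.41815197, -0.19493304,  0.058     ]), array([ 0.45196131, -0.17279668,  0.058     ]), array([ 0.46644107, -0.1965742 ,  0.058     ]), array([ 0.4334957 , -0.21573741,  0.058     ])]
tin [0.73324989 0.22646979 0.055     ] drink [ 0.72693554 -0.08086789  0.115     ]
```

Emit:
play_rows([
  [[0, 0, 0, 0, -6.6], [0, 0, 0, 0, -6.7], [0, 0, -0.85, -2.5, 0], [0, 0, -0.85, -2.5, 0], [0, 0, -0.85, -2.5, 0], [0, 0, -0.85, -2.5, 0], [0, 0, -0.85, -2.5, 0], [0, 0, -0.85, -2.5, 0], [0, 0, -0.85, -2.5, 0], [0, 0, -0.85, -2.5, 0], [0, 0, -0.85, -2.5, 0], [0, 0, -0.85, -2.5, 0]],
])

```text
time_s: 1.15
ee_pos: [0.3599, -0.2968, 0.2053]
eef_rot: [-1.337, 1.571, 2.415]
force: [0.6, -0.9, 0.3]
grip_width: 0.0943
```

Emit:
play_rows([
  [[0, 0, -0.85, -2.5, 0], [0, 0, -0.85, -2.5, 0], [0, 0, -0.85, -2.5, 0], [0, 0, -0.85, -2.5, 0], [0, 0, -0.85, -2.5, 0], [0, 0, 0, 0, 0], [0, 0, 0, 0, 0], [0, 0, 0, 0, 0], [0, 0, 0, 0, 0]],
])

```text
time_s: 1.9
ee_pos: [0.437, -0.1921, 0.2054]
eef_rot: [-0.514, 1.571, -3.046]
force: [-1.0, -0.1, 0.5]
grip_width: 0.0938
```

Run:
```python
from h import *
st(); snap('wrist','w1')
print(proj('wrist',[.4377,-.1895,.058]))
```

```text
t 1.9 pos [ 0.437  -0.1921  0.2054] F [-1.  -0.1  0.5] w 0.0938 x [-0. -0. -1.] yang -55.05
[253.55446114 177.04274105]
```

View pics/w1.png

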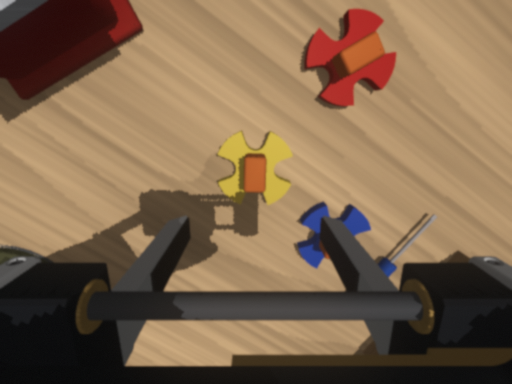

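Run:
```python
import cv2
a=cv2.imread("pics/w1.png")
cv2.imwrite("pics/w1c.png",cv2.resize(a[120:215,205:305],None,fx=6,fy=6,interpolation=cv2.INTER_CUBIC))
```

```text
(no output)
```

View pics/w1c.png

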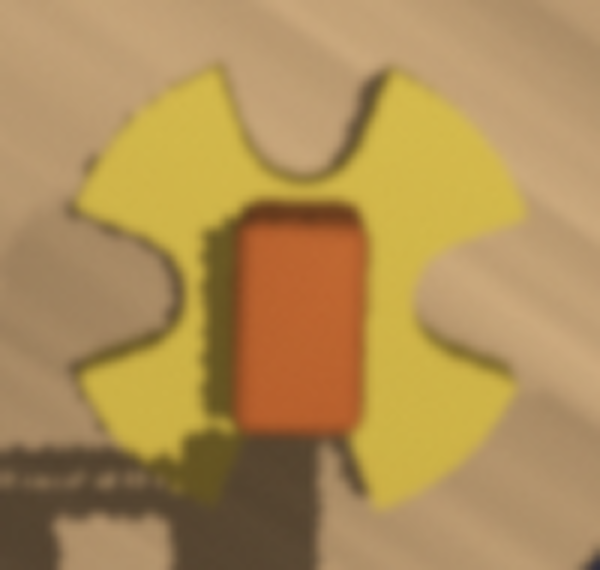

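Run:
```python
from h import *
T=np.load('pics/w1.npy')
for p in (ray('wrist',(254.8,168.5),.02,T),ray('wrist',(255.3,174.7),.058,T)):
    print(p, 'tool', (np.linalg.inv(T)@np.append(p,1))[:3].round(4))
```

```text
[ 0.44118541 -0.18881363  0.02      ] tool [ 0.1854 -0.0003 -0.0054]
[ 0.4413772  -0.18946523  0.058     ] tool [ 0.1474  0.0004 -0.0052]
```

Emit:
play_rows([
  [[60, 1, 0, -0.25, 1.3], [80, 2, 0, -0.25, 0], [80, 2.5, 0, 0, 0], [80, 2.5, 0, 0, 0], [80, 2.5, 0, 0, 0], [80, 2.5, 0, 0, 0], [80, 2, 0, 0, 0], [80, 1.5, 0, 0, 0], [80, 1, 0, 0, 0], [80, 0.5, 0, 0, 0], [80, 0, 0, 0, 0], [80, 0, 0, 0, 0]],
])

```text
time_s: 2.95
ee_pos: [0.4418, -0.189, 0.026]
eef_rot: [2.093, 1.57, -0.461]
force: [-0.1, -0.3, 0.8]
grip_width: 0.0646
```

Run:
```python
from h import *
st(); snap('wrist','w2')
```

```text
t 2.95 pos [ 0.4418 -0.189   0.026 ] F [-0.1 -0.3  0.8] w 0.0646 x [ 0.001 -0.    -1.   ] yang -56.32
```

View pics/w2.png

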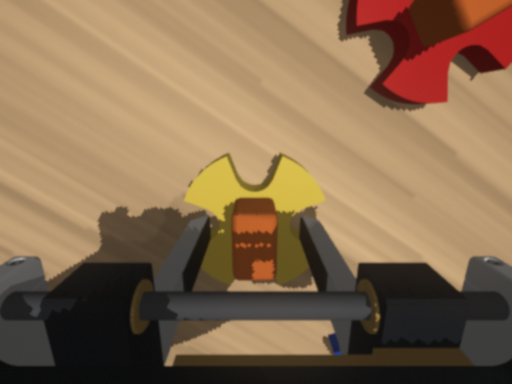

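Emit:
play_rows([
  [[200, 0, 0, 0, 0], [200, 0, 0, 0, 0], [200, 0, 0, 0, 0], [200, 0, 0, 0, 0], [200, 0, 0, 0, 0], [200, 0, 0, 0, 0], [200, 0, 0, 0, 0], [200, 0, 0, 0, 0], [200, 0, 0, 0, 0]],
], newtons=50)

```text
time_s: 3.75
ee_pos: [0.4416, -0.1886, 0.0255]
eef_rot: [2.33, 1.571, -0.223]
force: [-0.9, -1.3, 1.3]
grip_width: 0.0276
```

Run:
```python
from h import *
st()
```

```text
t 3.75 pos [ 0.4416 -0.1886  0.0255] F [-0.9 -1.3  1.3] w 0.0276 x [ 0. -0. -1.] yang -56.3
```

Emit:
play_rows([
  [[200, -1, 0, 0, 0], [200, -2, 0, 0, 0], [200, -2.75, 0, 0, 0], [200, -2.75, 0, 0, 0], [200, -2.75, 0, 0, 0], [200, -2.75, 0, 0, 0], [200, -2.5, 0, 0, 0], [200, -2.5, 0, 0, 5.9], [200, -2, 0, 0, 5.9], [200, -1, 0, 0, 5.9], [200, 0, 0, 0, 6], [200, 0, 0, 0, 0]],
])

```text
time_s: 4.75
ee_pos: [0.4415, -0.1886, 0.2465]
eef_rot: [2.464, 1.57, -0.508]
force: [0.7, 0.5, -1.0]
grip_width: 0.0279
```

Emit:
play_rows([
  [[200, 0, -1.2, 0, 0], [200, 0, -3, 0.2, 0], [200, 0, -3, 0.2, 0], [200, 0, -3, 0.2, 0], [200, 0, -3, 0.2, 0], [200, 0, -3, 0.2, 0], [200, 0, -3, 0.2, 0], [200, 0, -3, 0.2, 0], [200, 0, -3, 0.2, 0], [200, 0, -3, 0.1, 0], [200, 0, -3, 0, 0], [200, 0, -2, 0, 0]],
])

```text
time_s: 5.75
ee_pos: [0.3656, 0.1376, 0.2453]
eef_rot: [-0.507, 1.57, 2.814]
force: [-0.2, -0.0, -1.0]
grip_width: 0.0277
```

Emit:
play_rows([
  [[200, 0, 0, 0, 0], [200, 0, 0, 0, 0], [200, 0, 0, 0, 0], [200, 0, 0, 0, 0]],
])

```text
time_s: 6.08
ee_pos: [0.3671, 0.1348, 0.2454]
eef_rot: [0.365, 1.57, -2.602]
force: [0.5, -0.6, -2.0]
grip_width: 0.0277
```

Run:
```python
from h import *
st(); T,im=snap('wrist','w3')
print(proj('wrist',[.466,.152,.15]),proj('wrist',[.466,.152,.176]))
cv2.imwrite("pics/w3c.png",cv2.resize(im[50:170,180:330],None,fx=5,fy=5,interpolation=cv2.INTER_CUBIC))
```

```text
t 6.08 pos [0.3671 0.1348 0.2454] F [ 0.5 -0.6 -2. ] w 0.0277 x [-0. -0. -1.] yang -79.98
[254.9173052  89.5467677] [254.90769712  87.01481761]
```

View pics/w3.png

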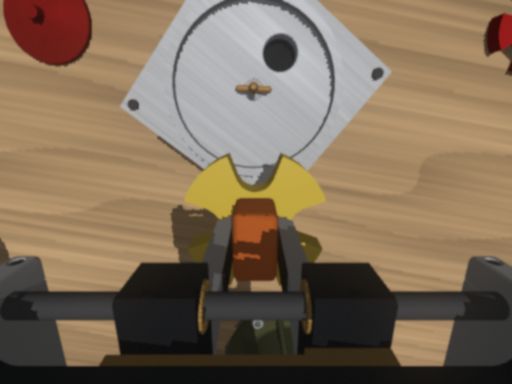

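View pics/w3c.png

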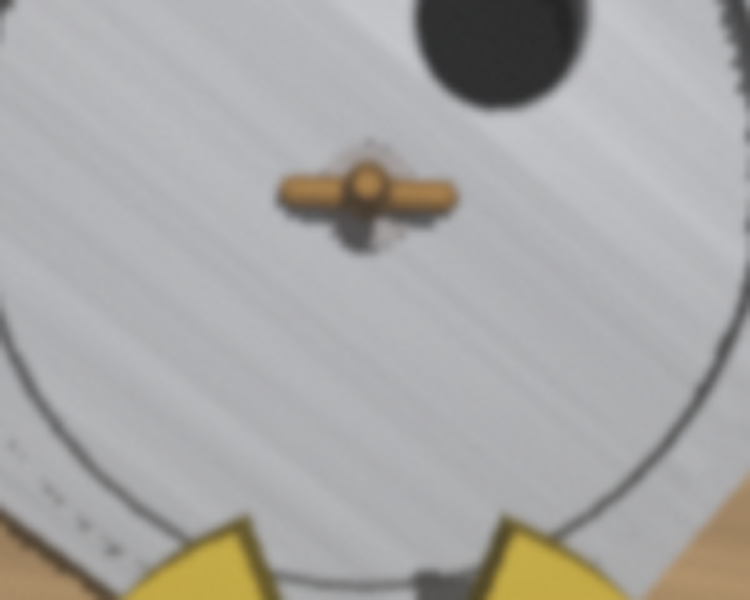

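Run:
```python
from h import *
T=np.load('pics/w3.npy'); Ti=np.linalg.inv(T)
def t(p): return (Ti@np.append(p,1))[:3].round(4)
def c(x,y): return (180+x/5,50+y/5)
for n,uv,z in (('tip',c(369,182),.176),('pinmid',c(369,193),.158),('pl',c(291,189),.158),('pr',c(447,196),.158),('chute',(279.5,52.5),.15)):
    p=ray('wrist',uv,z,T); print(n,p.round(4),t(p))
zt=T[2,3]-.0252+.02
print([t(ray('wrist',c(*q),zt,T)) for q in ((245,516),(505,516))])
im=cv2.imread('pics/w3.png')
cv2.imwrite("pics/w3d.png",cv2.resize(im[140:270,175:335],None,fx=5,fy=5,interpolation=cv2.INTER_CUBIC)[:600])
cv2.imwrite("pics/w3e.png",cv2.resize(im[0:120,155:355],None,fx=4,fy=4,interpolation=cv2.INTER_CUBIC))
```

```text
tip [0.4662 0.1531 0.176 ] [ 0.0693 -0.0008 -0.1009]
pinmid [0.4659 0.1532 0.158 ] [ 0.0873 -0.0009 -0.1006]
pl [0.464  0.1676 0.158 ] [ 0.0873 -0.0155 -0.1013]
pr [0.4679 0.1388 0.158 ] [ 0.0873  0.0136 -0.1001]
chute [0.5017 0.1353 0.15  ] [ 0.0953  0.0229 -0.1327]
[array([ 0.0052, -0.0176, -0.052 ]), array([ 0.0052,  0.0182, -0.0521])]
```

View pics/w3d.png

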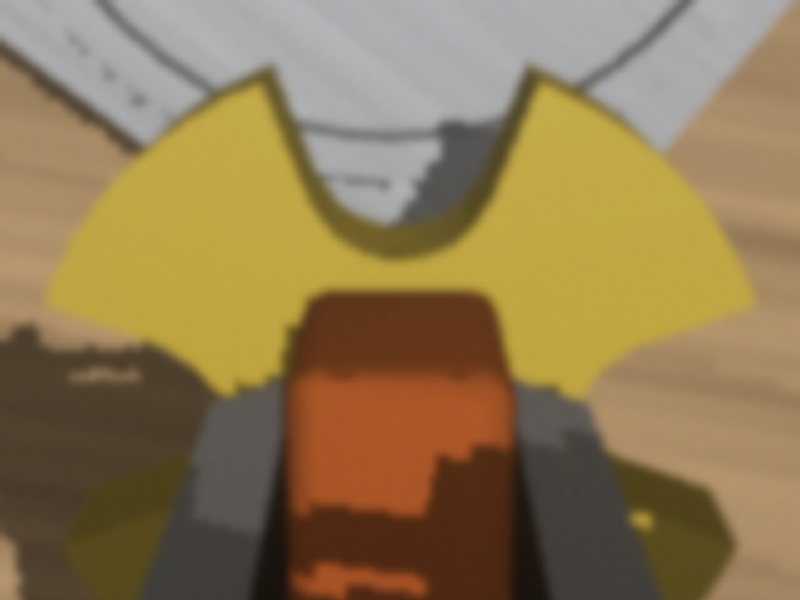

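View pics/w3e.png

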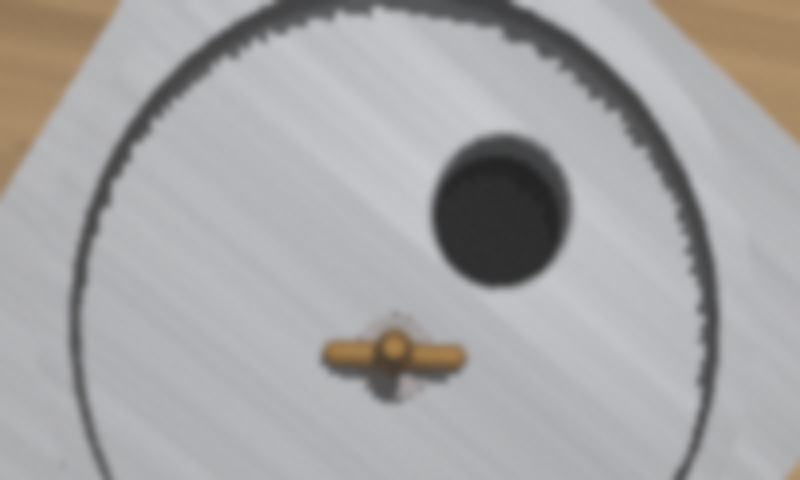

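Emit:
play_rows([
  [[200, 0, 0, 0, 2.4], [200, 0, -0.1, -1, 0], [200, 0, -0.1, -2, 0], [200, 0, -0.1, -2, 0], [200, 0, -0.1, -2, 0], [200, 0, -0.1, -1.6, 0], [200, 0, -0.03, -1, 0], [200, 0, 0, -0.48, 0], [200, 0, 0, 0, 0], [200, 0, 0, 0, 0], [200, 0, 0, 0, 0], [200, 0, 0, 0, 0]],
])

```text
time_s: 7.13
ee_pos: [0.466, 0.1539, 0.2457]
eef_rot: [-3.069, 1.57, 0.205]
force: [0.2, 0.0, -1.1]
grip_width: 0.0276
```

Run:
```python
from h import *
st(); snap('wrist','w4'); T,im=snap('side','s4')
cv2.imwrite("pics/s4c.png",cv2.resize(im[70:230,130:290],None,fx=3.7,fy=3.7,interpolation=cv2.INTER_CUBIC))
```

```text
t 7.13 pos [0.466  0.1539 0.2457] F [ 0.2  0.  -1.1] w 0.0276 x [ 0.  0. -1.] yang -82.38
```

View pics/s4c.png

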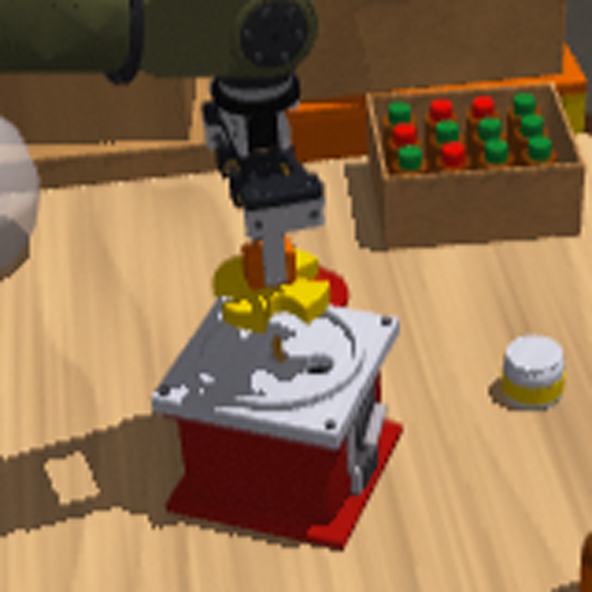

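View pics/w4.png

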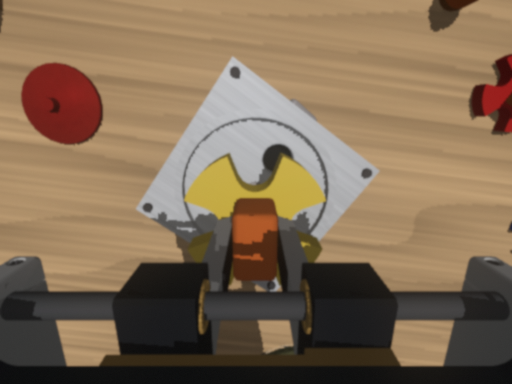

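Run:
```python
from h import *
im=cv2.imread('pics/w4.png');T=np.load('pics/w4.npy')
g=im.min(2)
P=[]
for (x,y) in ((235,72),(366,173),(147,208)):
    w=(150-g[y-6:y+7,x-6:x+7].astype(float)).clip(0); w[w<40]=0
    yy,xx=np.mgrid[-6:7,-6:7]; u=(x+(w*xx).sum()/w.sum(),y+(w*yy).sum()/w.sum()); P.append(ray('wrist',u,.15,T)); print(u,P[-1].round(4))
print('centre',(P[1]+P[2])/2, 'edges',[np.degrees(np.arctan2(*(P[0]-q)[[1,0]])) for q in P[1:]],np.linalg.norm(P[0]-P[1]))
im=cv2.imread('pics/top0.png'); S=[ray('top',(175+x/5,190+y/5),.15) for x,y in((160,35),(363,150),(246,356),(42,240))]
for i in range(4): d=S[(i+1)%4]-S[i]; print(np.degrees(np.arctan2(d[1],d[0])).round(1),np.linalg.norm(d).round(4))
```

```text
(np.float64(234.89126495106922), np.float64(72.03787604204422)) [0.5785 0.1879 0.15  ]
(np.float64(366.15317535545023), np.float64(172.86085308056872)) [0.5001 0.0409 0.15  ]
(np.float64(147.24667221297838), np.float64(207.1894758735441)) [0.4311 0.2666 0.15  ]
centre [0.46559025 0.15376395 0.15      ] edges [np.float64(61.90934294759754), np.float64(-28.0979183678556)] 0.16659664636373261
-118.1 0.1655
151.8 0.1662
62.1 0.1657
-28.3 0.1668
```

Emit:
play_rows([
  [[200, 1, 0.02, 0, 0], [200, 1.2, 0, 0, 0], [200, 1, 0, 0, 0], [200, 0.6, 0, 0, 0], [200, 0.4, 0, 0, 0], [200, 0.2, 0, 0, 0], [200, 0.2, 0, 0, 0], [200, 0.2, 0, 0, 0], [200, 0, 0, 0, 0]],
])

```text
time_s: 7.98
ee_pos: [0.4664, 0.1538, 0.1973]
eef_rot: [-2.382, 1.571, 0.892]
force: [0.2, 0.0, -0.9]
grip_width: 0.0277
```

Emit:
play_rows([
  [[200, 0.15, 0, 0, 0], [200, 0.15, 0, 0, 0], [200, 0.1, 0, 0, 0], [200, 0, 0, 0, 0]],
])

```text
time_s: 8.32
ee_pos: [0.4663, 0.1538, 0.1933]
eef_rot: [-0.01, 1.571, -3.019]
force: [-0.3, -0.1, -1.4]
grip_width: 0.0277
```

Run:
```python
from h import *
o,_=st(); print(o['moment'])
```

```text
t 8.32 pos [0.4663 0.1538 0.1933] F [-0.3 -0.1 -1.4] w 0.0277 x [-0. -0. -1.] yang -82.4
[-0.00545654 -0.01856698  0.01011602]
```

Emit:
play_rows([
  [[200, 0.2, 0, 0, 0], [200, 0.2, 0, 0, 0], [200, 0.2, 0, 0, 0], [200, 0.1, 0, 0, 0], [200, 0, 0, 0, 0], [200, 0, 0, 0, 0]],
])

```text
time_s: 8.82
ee_pos: [0.4664, 0.1537, 0.1864]
eef_rot: [0.214, 1.571, -2.795]
force: [0.1, 0.0, -1.0]
grip_width: 0.0276
```

Emit:
play_rows([
  [[200, 0.1, 0, 0, 0], [200, 0.1, 0, 0, 0], [200, 0, 0, 0, 0], [200, 0, 0, 0, 0]],
])

```text
time_s: 9.15
ee_pos: [0.4664, 0.1538, 0.1844]
eef_rot: [-3.011, 1.571, 0.263]
force: [0.5, -0.6, -1.3]
grip_width: 0.0273
```

Emit:
play_rows([
  [[200, 0.05, 0, 0, 0], [200, 0.05, 0, 0, 0], [200, 0, 0, 0, 0], [200, 0, 0, 0, 0]],
])

```text
time_s: 9.48
ee_pos: [0.4664, 0.1538, 0.1835]
eef_rot: [3.128, 1.571, 0.119]
force: [0.1, 0.1, -0.6]
grip_width: 0.0276
```

Emit:
play_rows([
  [[200, 0.05, 0, 0, 0], [200, 0, 0, 0, 0], [200, 0, 0, 0, 0]],
])

```text
time_s: 9.73
ee_pos: [0.4664, 0.1538, 0.1829]
eef_rot: [-2.968, 1.571, 0.307]
force: [0.7, -0.2, -1.3]
grip_width: 0.0278
```

Emit:
play_rows([
  [[200, 0.07, 0, 0, 0], [200, 0.07, 0, 0, 0], [200, 0, 0, 0, 0], [200, 0, 0, 0, 0]],
])

```text
time_s: 10.07
ee_pos: [0.4666, 0.1538, 0.1816]
eef_rot: [-3.045, 1.57, 0.229]
force: [3.4, 0.6, -0.8]
grip_width: 0.0276
```

Emit:
play_rows([
  [[200, 0.1, 0, 0, 0], [200, 0.1, 0, 0, 0], [200, 0, 0, 0, 0], [200, 0, 0, 0, 0]],
])

```text
time_s: 10.4
ee_pos: [0.4666, 0.1538, 0.1795]
eef_rot: [-3.041, 1.57, 0.233]
force: [4.9, 0.6, -1.3]
grip_width: 0.0276
```

Run:
```python
from h import *
o,_=st(); print(o['moment'])
```

```text
t 10.4 pos [0.4666 0.1538 0.1795] F [ 4.9  0.6 -1.3] w 0.0276 x [ 0.001  0.    -1.   ] yang -82.4
[ 0.2239531  -1.08063179  0.02925081]
```

Emit:
play_rows([
  [[200, 0, 0, -0.05, 0], [200, 0, 0, 0, 0], [200, 0.1, 0, 0, 0], [200, 0.1, 0, 0, 0], [200, 0, 0, 0, 0], [200, 0, 0, 0, 0]],
])

```text
time_s: 10.9
ee_pos: [0.4667, 0.1538, 0.1773]
eef_rot: [0.038, 1.57, -2.971]
force: [3.2, 0.5, -2.7]
grip_width: 0.0275
```

Emit:
play_rows([
  [[200, 0.1, 0, 0, 0], [200, 0, 0, 0, 0], [200, 0, 0, 0, 0]],
])

```text
time_s: 11.15
ee_pos: [0.4667, 0.1538, 0.1764]
eef_rot: [0.061, 1.57, -2.947]
force: [1.2, 0.3, -2.5]
grip_width: 0.0276
```

Emit:
play_rows([
  [[200, 0.05, 0, 0, 0], [200, 0, 0, 0, 0], [200, 0, 0, 0, 0]],
])

```text
time_s: 11.4
ee_pos: [0.4668, 0.1538, 0.176]
eef_rot: [0.166, 1.571, -2.843]
force: [1.5, -0.3, -1.6]
grip_width: 0.0276
```

Emit:
play_rows([
  [[200, 0.05, 0, 0, 0], [200, 0, 0, 0, 0], [200, 0, 0, 0, 0]],
])

```text
time_s: 11.65
ee_pos: [0.4668, 0.1538, 0.1755]
eef_rot: [0.024, 1.571, -2.985]
force: [0.2, 0.4, -1.5]
grip_width: 0.0278
```

Emit:
play_rows([
  [[200, 0.02, 0, 0, -1], [200, 0, 0, 0, -1], [200, 0, 0, 0, -1], [200, 0, 0, 0, -1], [200, 0, 0, 0, -1], [200, 0, 0, 0, -1], [200, 0, 0, 0, 0]],
])

```text
time_s: 12.23
ee_pos: [0.4674, 0.1538, 0.1756]
eef_rot: [3.053, 1.569, 0.151]
force: [6.1, 0.8, -0.1]
grip_width: 0.0276
```

Run:
```python
from h import *
o,_=st(); print(o['moment'])
```

```text
t 12.23 pos [0.4674 0.1538 0.1756] F [ 6.1  0.8 -0.1] w 0.0276 x [ 0.001  0.    -1.   ] yang -76.29
[ 0.06719384 -1.23164433 -0.18449104]
```

Emit:
play_rows([
  [[200, 0, 0, -0.05, 0], [200, 0, 0, 0, -1], [200, 0, 0, 0, -1.2], [200, 0, 0, 0, -1.2], [200, 0, 0, 0, -1.2], [200, 0, 0, 0, -1.2], [200, 0, 0, 0, -1.2], [200, 0, 0, 0, -1.2], [200, 0, 0, 0, -1.2], [200, 0, 0, 0, -1.2], [200, 0, 0, 0, -1.2], [200, 0, 0, 0, 0]],
])

```text
time_s: 13.23
ee_pos: [0.4675, 0.154, 0.1755]
eef_rot: [2.938, 1.57, 0.241]
force: [4.2, -0.5, 4.6]
grip_width: 0.0279
```

Run:
```python
from h import *
o,_=st(); print(o['moment'])
```

```text
t 13.23 pos [0.4675 0.154  0.1755] F [ 4.2 -0.5  4.6] w 0.0279 x [ 0.  0. -1.] yang -64.48
[-0.03261985 -0.81504919 -0.13447151]
```

Emit:
play_rows([
  [[200, 0, 0.01, -0.03, -1.2], [200, 0, 0, 0, -1.3], [200, 0, 0, 0, -1.3], [200, 0, 0, 0, -1.3], [200, 0, 0, 0, -1.3], [200, 0, 0, 0, -1.3], [200, 0, 0, 0, -1.3], [200, 0, 0, 0, -1.3], [200, 0, 0, 0, -1.3], [200, 0, 0, 0, -1.3], [200, 0, 0, 0, -1.3], [200, 0, 0, 0, 0]],
])

```text
time_s: 14.23
ee_pos: [0.4675, 0.1541, 0.1755]
eef_rot: [-1.233, 1.57, 2.602]
force: [1.4, 1.3, 6.7]
grip_width: 0.0274
```

Run:
```python
from h import *
o,_=st(); print(o['moment'])
```

```text
t 14.23 pos [0.4675 0.1541 0.1755] F [1.4 1.3 6.7] w 0.0274 x [-0.  0. -1.] yang -50.3
[ 0.01344544 -0.39205965 -0.12871483]
```

Emit:
play_rows([
  [[200, -0.02, 0, 0, -1.2], [200, 0, 0, 0, -1.3], [200, 0, 0, 0, -1.3], [200, 0, 0, 0, -1.3], [200, 0, 0, 0, -1.3], [200, 0, 0, 0, -1.3], [200, 0, 0, 0, -1.3], [200, 0, 0, 0, -1.3], [200, 0, 0, 0, -1.3], [200, 0, 0, 0, -1.3], [200, 0, 0, 0, -1.3], [200, 0, 0, 0, 0]],
])

```text
time_s: 15.23
ee_pos: [0.4675, 0.1541, 0.1755]
eef_rot: [-1.224, 1.57, 2.86]
force: [-0.7, 1.8, 5.5]
grip_width: 0.0275
```

Run:
```python
from h import *
o,_=st(); print(o['moment'])
```

```text
t 15.23 pos [0.4675 0.1541 0.1755] F [-0.7  1.8  5.5] w 0.0275 x [-0.001  0.    -1.   ] yang -36.04
[ 0.40832582  0.02143419 -0.10235515]
```

Emit:
play_rows([
  [[200, 0, 0, 0, -1.3], [200, 0, 0, 0, -1.3], [200, 0, 0, 0, -1.3], [200, 0, 0, 0, -1.3], [200, 0, 0, 0, -1.3], [200, 0, 0, 0, -1.4], [200, 0, 0, 0, 0], [200, 0, 0, 0, 0]],
])

```text
time_s: 15.9
ee_pos: [0.4674, 0.1541, 0.1755]
eef_rot: [-1.399, 1.57, 2.822]
force: [-0.7, 1.6, 6.0]
grip_width: 0.0276
```

Run:
```python
from h import *
o,_=st(); print(o['moment']); T,im=snap('wrist','w5')
cv2.imwrite("pics/w5c.png",cv2.resize(im[130:270,165:345],None,fx=4.2,fy=4.2,interpolation=cv2.INTER_CUBIC))
```

```text
t 15.9 pos [0.4674 0.1541 0.1755] F [-0.7  1.6  6. ] w 0.0276 x [-0.001  0.    -1.   ] yang -28.21
[ 0.38134692  0.03571726 -0.06635358]
```

View pics/w5c.png

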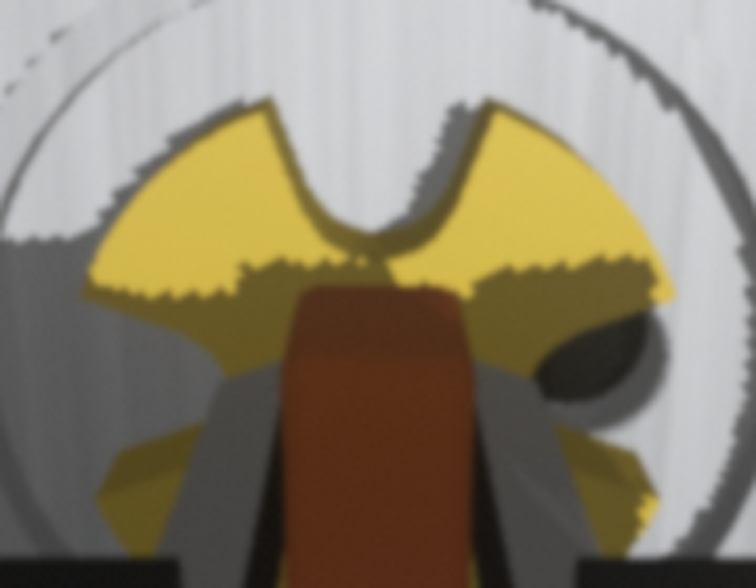

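Run:
```python
from h import *
T=np.load('pics/w5.npy'); im=cv2.imread('pics/w5.png')
c0=np.array([.4666,.1537]); 
big=cv2.resize(im[130:270,165:345],None,fx=4.2,fy=4.2,interpolation=cv2.INTER_CUBIC)
def circ(c,r,z,col):
    pts=[((proj('wrist',[c[0]+r*np.cos(t),c[1]+r*np.sin(t),z],T)-[165,130])*4.2+1.6) for t in np.linspace(0,6.283,60)]
    cv2.polylines(big,[np.int32(pts)],True,col,1,cv2.LINE_AA)
d=lambda a:.04*np.array([np.cos(np.radians(a)),np.sin(np.radians(a))])
circ(c0+d(-28.1),.016,.15,(0,0,255))
w=T[:2,3]; a=-28.2
circ(w+d(a),.014,.17,(255,0,0)); circ(w,.055,.17,(255,0,0)); circ(c0,.075,.15,(0,255,0))
cv2.imwrite('pics/w5o.png',big)
```

View pics/w5o.png

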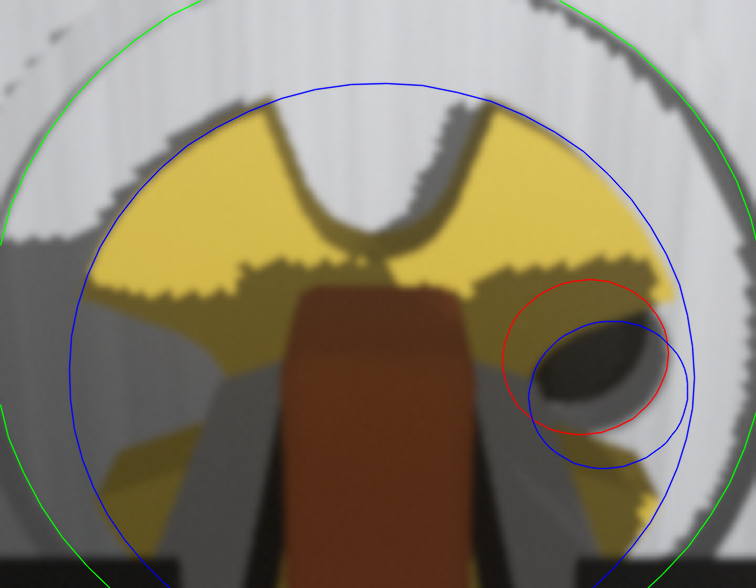

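Emit:
play_rows([
  [[200, -0.03, 0, 0, 0], [170, 0, 0, 0, 0], [140, 0, 0, 0, 0], [110, 0, 0, 0, 0], [80, 0, 0, 0, 0], [80, 0, 0, 0, 0], [80, 0, 0, 0, 0], [80, 0, 0, 0, 0]],
])

```text
time_s: 16.62
ee_pos: [0.4676, 0.154, 0.1758]
eef_rot: [-0.587, 1.571, -2.651]
force: [-0.3, -0.3, 1.9]
grip_width: 0.0637
```

Emit:
play_rows([
  [[80, -0.5, 0, 0, 0], [80, -1, 0, 0, 0], [80, -1.5, 0, 0, 0], [80, -2, 0, 0, 0], [80, -2, 0, 0, 0], [80, -2, 0, 0, 0], [80, -2, 0, 0, 0], [80, -1, 0, 0, 0], [80, 0, 0, 0, 0], [80, 0, 0, 0, 0], [80, 0, 0, 0, 0]],
])

```text
time_s: 17.53
ee_pos: [0.4674, 0.1539, 0.2947]
eef_rot: [-0.836, 1.569, -2.901]
force: [0.1, 0.1, 0.1]
grip_width: 0.0648
```

Run:
```python
from h import *
o,_=st(); T,im=snap('wrist','w6')
cv2.imwrite("pics/w6c.png",cv2.resize(im[120:240,175:335],None,fx=5,fy=5,interpolation=cv2.INTER_CUBIC))
```

```text
t 17.53 pos [0.4674 0.1539 0.2947] F [0.1 0.1 0.1] w 0.0648 x [-0.002 -0.    -1.   ] yang -28.3
```

View pics/w6c.png

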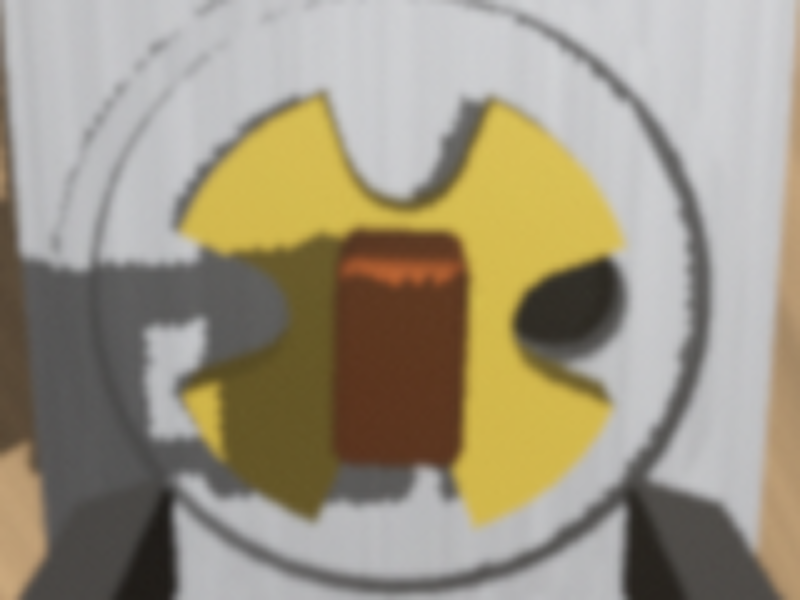

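Run:
```python
from h import *
T=np.load('pics/w6.npy'); im=cv2.imread('pics/w6.png')
big=cv2.resize(im[120:240,175:335],None,fx=5,fy=5,interpolation=cv2.INTER_CUBIC)
P=lambda x,y,z:ray('wrist',(175+x/5,120+y/5),z,T)[:2]
tips=np.array([P(x,y,.17) for x,y in((322,93),(492,97),(625,246),(613,405),(478,526),(318,522),(180,388),(180,233))])
b=[(tips[i]+tips[i+1])/2 for i in (0,2,4)]+[(tips[6]+tips[7])/2]
c=tips.mean(0); print('wheel c',c)
ang=lambda v:np.degrees(np.arctan2(v[1],v[0]))
print([ang(v-c).round(1) for v in b], 'axes',ang(b[1]-b[3]),ang(b[0]-b[2]))
def circ(c,r,z,col):
    pts=[((proj('wrist',[c[0]+r*np.cos(t),c[1]+r*np.sin(t),z],T)-[175,120])*5+2) for t in np.linspace(0,6.283,60)]
    cv2.polylines(big,[np.int32(pts)],True,col,1,cv2.LINE_AA)
d=lambda a:.04*np.array([np.cos(np.radians(a)),np.sin(np.radians(a))])
circ(c+d(-28.1),.016,.15,(0,0,255)); circ(c,.075,.16,(0,255,0)); circ(c,.055,.17,(255,0,0))
circ(c+d(ang(b[1]-b[3])),.014,.17,(255,0,0))
cv2.imwrite('pics/w6o.png',big)
```

```text
wheel c [0.46700184 0.15355169]
[np.float64(60.3), np.float64(-30.3), np.float64(-119.0), np.float64(149.8)] axes -30.21888518149256 60.67413248316144
```

View pics/w6o.png

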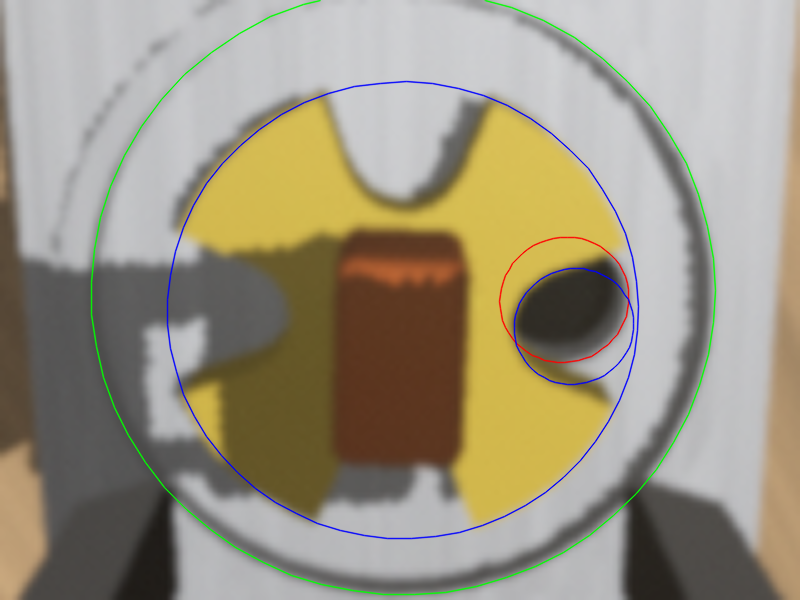

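Run:
```python
from h import *
T,im=snap('side','s6')
cv2.imwrite("pics/s6c.png",cv2.resize(im[100:230,140:270],None,fx=4.5,fy=4.5,interpolation=cv2.INTER_CUBIC))
```

```text
(no output)
```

View pics/s6c.png

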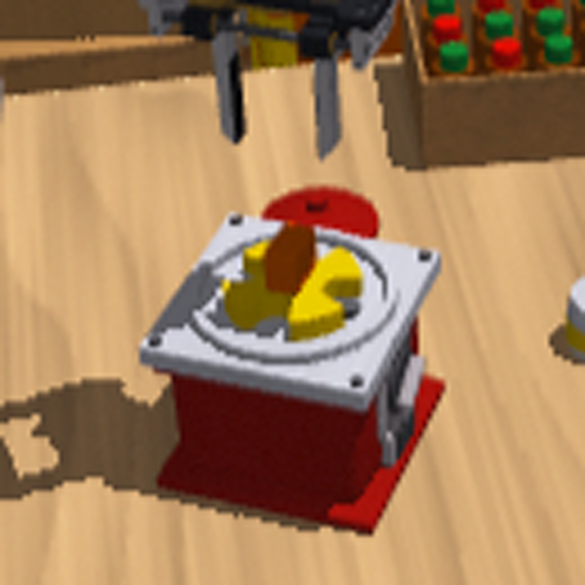

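The side view shows the wheel lying flat on the pan with a pocket over the hole at crop (348,305). The gripper is clear above it, and the lid and tin haven't moved.

```bash
python3 -c "
from station import ctrl
print(ctrl.hand_in())"
```

```text
the job is handed in; nothing more can be done
None
```

The yellow wheel is back on the machine, flat on the pan with a pocket over the chute hole. I handed the job in at about 17.6 s; no verdict was reported.

**What I did:** I gripped the orange block and lowered the wheel over the shaft, with its slots lined up to the pin direction seen by the wrist camera (about -82°). It went down over the pin without resting on it, so I did not need to search by turning. I then turned it about 54° anticlockwise, driving the shaft, before releasing and raising the gripper.

**Forces:** The force readings I took at each step never passed about 7 N vertically or 6 N sideways.

**Last checks:**
- **Height:** The tool stopped at the height that puts the wheel's underside on the pan floor, to within about 1 mm.
- **Centring:** The wheel's centre was at (0.467, 0.1535) m. The shaft was estimated at (0.466, 0.1535) m, so it is centred to about 1 mm.
- **Pocket angle:** The two readings disagreed slightly. The gripper gave -28.2° and the final picture about -29.8°, against a target of -28.1°. At worst that is about 1 to 2 mm off at the pocket, inside the 5 mm limit.
- **Release:** The final force reading was about 0.1 N, and the pictures show the gripper clear of the wheel.
- **Other objects:** The lid and tin showed no movement in the last view. I never went near the drink bottle or screwdriver, but did not measure them again afterwards.

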